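# Clamp a vial and jam the bar with the thumb wedge

## Task

Clamp the sample vial in the holder: push the sliding bar by its handle until its jaw gently squeezes the vial square against the fixed jaw with no play. Then slide the thumb wedge along its ramp under the bridge until it jams the bar fast, firmly as with a thumb but without ramming it, and let go; leave the other things on the desk alone.

Things in the scene. Friction and masses are not known exactly. Their poses are not given: they have to be found in the camera images.
- holder: Aluminium vial holder fixed to the desk: base plate 90 mm (x) by 224 mm (y), 12 mm thick, with a 44 mm wide tongue at y = 23 mm reaching to x = -100 mm under the wedge. Origin: centre of its underside, on the desk. x points away from the robot (turned up to 0.3 rad), y to the left. Cheeks up to 31 mm above the desk guide the bar.
- fixed_jaw (a point): Middle of the fixed jaw's clamping face, at the holder's right end (holder y = -93 mm), 27 mm above the desk. The jaw is 70 mm wide (x), 12 mm thick, its top 43 mm above the desk; its face looks to the holder's +y.
- bridge_mid (a point): Point on the base plate (12 mm above the desk) below the middle of the bridge that spans bar and wedge. The bridge is 52 mm in x, 38 mm in y, its top 57 mm above the desk; its roof, the ramp, slopes down 6 degrees towards the holder's +x. Let into the bar's top below it is a steel wear strip, 23 x 97 mm, whose top lies up to 2.5 mm above or below the bar's top; how much differs between set-ups and is not told, so feel where the wedge jams.
- bar: Steel sliding bar, 24 mm wide, along the holder's y under the bridge. Origin: on its top face, 30 mm above the desk, at the foot of the handle's middle. The bar ends 11 mm beyond it (+y). Its jaw's rubber face (54 mm wide, gives 1 mm per 6 N) is 138 mm to -y of the origin. Slides 45 mm along y, to -y to clamp; origin at holder y = 85 to 100 mm at first, near 64 when clamped.
- handle_top (a point): Top of the bar's upright handle, 70 mm above the desk: a dark block 24 mm (x) by 12 mm (y), 40 mm tall, standing on the bar. About 3 N of friction (more when moved fast) holds the bar where it is left; a push of 6 to 14 N towards -y clamps the vial well, and more than 25 N on the vial crushes it.
- wedge: Grey thumb wedge, 125 x 22 mm, captive under the bridge's roof, lying across the bar. Origin: foot of its upright thumb tab, 20 mm above its flat underside; the wedge reaches 8 mm behind it (-x) and 117 mm ahead. It slides along the holder's +x, sinking 6 degrees, 78 mm at most; its origin starts at holder x = -122 to -112, y = 23 mm and meets the strip at roughly x = -105 to -56 mm.
- tab_top (a point): Top of the wedge's thumb tab, a block 12 mm (x) by 20 mm (y) rising 30 mm above the wedge's back. Against 2 N or so it moves freely until its underside meets the wear strip; then the push rises by some 5 N per mm. A slow push of 13 to 17 N on the tab jams the bar and the wedge then stays by itself; above some 21 N it is rammed and damaged.
- vial: White sample vial with a screw cap lying on the holder's base plate between the jaws, along the holder's x, 76 mm long, 19 mm across. Origin: centre of its underside, 12 mm above the desk; its y axis is its length. It starts loose, a few mm from the fixed jaw and up to 0.1 rad askew.
- sample_cup: Small white cup, 34 mm across, 20 mm high; leave alone. Origin: centre of its underside.
- eraser: Eraser in a sleeve, 19 x 42 x 12 mm; leave alone. Origin: centre of its underside.
- spare_vial: A second vial with a screw cap, 68 mm long, 19 mm across, lying on the desk outside the holder; leave alone. Origin: centre of its underside.

How it is judged:
By the outcome, as a careful person would: the job done as asked, in the order asked, and still so for the second after the job is handed in, with the robot touching nothing.
It also fails if it takes over 67 s, if anything falls off the work surface, if the arm or the gripper's body presses on something with over 40 N, if the wrist force passes 120 N, or if a joint passes its speed limit or range.

## Robot

A 6-joint arm with a two-finger parallel gripper is mounted at the origin on a cart in front of the work surface, level with it; the furniture and walls round the work are solid. World frame = base frame: x ahead of the robot, y to its left, z up, the work surface at z = 0. Lengths are in mm, angles in rad, forces in N, time in s.
With the tool pointing down it reaches from about 275 to 1000 mm from the base axis. Payload 8.4 kg.
Tool frame: the origin (TCP) lies between the finger pads; the fingertips stand 22 mm ahead of it and the grasp point (between the pads) lies 3 mm ahead of it; z points along the fingers, y is the line along which they close (so a half turn about z gives the same grasp; the last joint's range is limited). The gripper opens to 85 mm and grips with 20 to 120 N. Pads are 22 mm wide; open, the fingers measure 114 mm over their backs; the gripper's body (76 mm by 85 mm) begins 54 mm behind the grasp point. The pads swing forward as they close: fully open they stand 13 mm farther back than shut.
Start: joints at [-1.152, 0.353, 1.633, -0, 1.155, -0.002], TCP at [255.306, -570.479, 221.381] pointing down, gripper open.
Joint ranges: [-2.63, 2.63], [-0.92, 2.1], [0.06, 2.66], [-1.3, 4.44], [0, 2.69], [-3.02, 3.02]. Speed limits (rad/s): [2.22, 2.22, 2.79, 3.14, 3.14, 3.14].

## Interface

Orientations are given as [roll, pitch, yaw] about the fixed x, y, z axes, in that order (R = Rz(yaw) Ry(pitch) Rx(roll)).
In Python, from rig import r, grab_frame gives the robot as it stands.
- The arm moves only by the shell command python3 -m inch 'ROWS' [FORCE]. ROWS is JSON, a list of rows, each a list of 7 numbers: the turn, a rotation vector about the tool's x, y, z as a fraction of full scale, then the shift along the tool's x, y, z as a fraction of full scale, then the closure, from 0 (fully open) to 1 (shut). In form: [[rx, ry, rz, dx, dy, dz, fingers], ...]. A call has 1 to 8 rows; each row shifts and turns the commanded pose from where the row before left it, along the tool's axes as they then stand; what a row does not reach is not made up. Full scale, the value 1, is 2.5 cm for a shift and pi rad for a turn. A row lasts 1/12 s, in which the tool goes at most 41.7 mm and 7.16 degrees, less where a joint would pass 70% of its speed; a pose out of reach is approached as far as the arm can. A call with a number of a shift or a turn outside -1 to 1 is refused whole. A call with a gripper value outside its range is refused whole. The fingers move at their own pace and stop on an object; FORCE is the grip in N (left out, the last holds). Time passes only in rows, so rows that do not move let the fingers close. It gives the time, the measured TCP pose, the force, the opening and the grip force at its end, in the units of the state.
- r.sense(): the state, without advancing time (a new reading comes with each control period).
- grab_frame(name): name is "scene" or "side" or "wrist"; returns a dict with "pixels" (400x640x3 uint8, red, green, blue), "z_map" (400x640 float32, mm along the optical axis (not along the pixel's ray), 0 where there is no reading), "vertical_fov" (degrees; the focal length in pixels is half the picture's height over the tangent of half this angle, whatever the lens; pixels are square), "cx", "cy" (the principal point, pixels), "cam_to_world" (4x4, takes a point from camera to world coordinates). Camera axes: x right, y down, z forward; pixel columns grow to the right and rows downward; lengths in mm; the calibration is good to about 2 mm. A picture is of the moment at which its call begins.
- r.sign_off(): hands the job in; it is judged then, once.
The state is a dict: "clock": time; "qpos": joint angles; "qvel": joint speeds; "joint_efforts": joint torques, N m; "eef_pos": TCP position; "tcp_rot": TCP orientation; "contact_force": force on the tool from outside, world axes, zero at the start; "wrist_torque": the same for the moment, N m; "opening": opening from 0.0 (shut) to 1.0 (fully open); "grasp_force": force on a finger pad.
Only numpy, scipy, OpenCV 4.12 (cv2) and the standard library are available. Lean on these libraries where they do the work, as an engineer would, in place of code of your own. Each camera call takes 0.05 s, during which the arm holds its last target. There are 200 camera calls.

## Working session

There is one attempt and no reset: what is moved stays moved. The work goes in short steps, Python scripts to look and compute and a shell command to move; the robot and the scene stay as the last step left them, time stands still between calls to the robot, and variables do not carry over. Pictures are saved under pics/ and viewed, at most 10 in all, crops included, and the job is handed in when it is done.

```bash
mkdir -p pics; ls
cat > h.py <<'E'
import numpy as np, cv2, math
from rig import r, grab_frame
def cam(n):
    f=grab_frame(n); f['f']=200/math.tan(math.radians(f['vertical_fov'])/2); f['cam_to_world']=np.array(f['cam_to_world']); return f
def ray(f,u,v,z):
    T=f['cam_to_world']; d=T[:3,:3]@np.array([(u-f['cx'])/f['f'],(v-f['cy'])/f['f'],1]); o=T[:3,3]
    return o+d*(z-o[2])/d[2]
def cloud(f):
    v,u=np.mgrid[:400,:640]; z=f['z_map']; p=np.stack([(u-f['cx'])/f['f']*z,(v-f['cy'])/f['f']*z,z],-1)
    T=f['cam_to_world']; return p@T[:3,:3].T+T[:3,3]
def save(n,img): cv2.imwrite('pics/'+n+'.png',cv2.cvtColor(img,cv2.COLOR_RGB2BGR))
E
python3 - <<'E'
from h import *
a=cam('scene');b=cam('side')
save('a',a['pixels']);save('b',b['pixels'])
import pickle; pickle.dump((a,b),open('f0.pkl','wb'))
for f in(a,b): print(f['cam_to_world'].round(2),f['f'],(f['z_map']>0).mean())
s=r.sense();print({k:np.round(v,3) for k,v in s.items()})
E
```

```text
pics
[[ 8.5000e-01 -2.4000e-01  4.7000e-01  8.7480e+01]
 [-5.3000e-01 -3.8000e-01  7.6000e-01 -9.5238e+02]
 [-0.0000e+00 -8.9000e-01 -4.5000e-01  4.4436e+02]
 [ 0.0000e+00  0.0000e+00  0.0000e+00  1.0000e+00]] 448.88106697130803 0.995953125
[[ 9.2000e-01 -2.4000e-01  3.2000e-01  2.4923e+02]
 [-4.0000e-01 -5.5000e-01  7.4000e-01 -9.1680e+02]
 [-1.0000e-02 -8.0000e-01 -6.0000e-01  5.9231e+02]
 [ 0.0000e+00  0.0000e+00  0.0000e+00  1.0000e+00]] 376.88480252927246 0.995703125
{'clock': np.float64(0.1), 'qpos': array([-1.152,  0.354,  1.634,  0.   ,  1.155, -0.002]), 'qvel': array([ 0.001, -0.003, -0.   , -0.001,  0.001,  0.   ]), 'joint_efforts': array([-0.0000e+00, -6.0635e+01, -3.4282e+01, -0.0000e+00,  4.0000e-03,
        0.0000e+00]), 'eef_pos': array([ 255.121, -570.063,  220.726]), 'tcp_rot': array([-3.14 , -0.   ,  0.421]), 'contact_force': array([ 0.523, -0.37 ,  0.051]), 'wrist_torque': array([ 0.068, -0.029,  0.022]), 'grasp_force': np.float64(0.0), 'opening': np.float64(0.999)}
```

View pics/a.png

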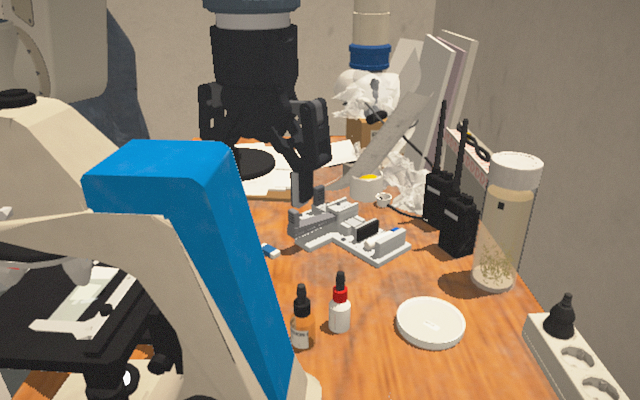

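View pics/b.png

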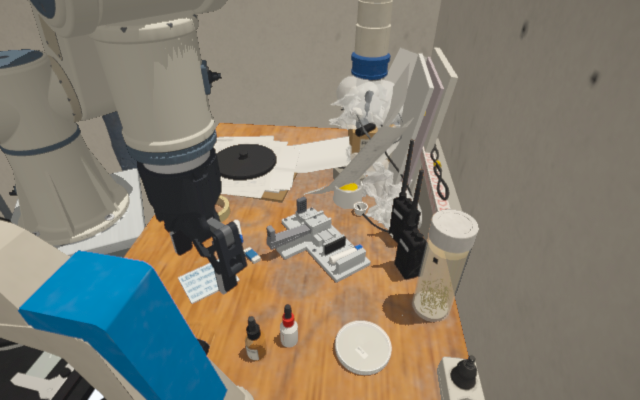

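The holder shows near (320,240) in the side view and (350,230) in the scene view. The bar's handle is near (302,205) in the side view and the wedge tab near (272,238). The vial, with its blue cap, is at about (350,255). I'll enlarge the side view and use its depth.

Run:
```python
from h import *
import pickle
a,b=pickle.load(open('f0.pkl','rb'))
c=b['pixels'][180:290,225:385]; save('c',cv2.resize(c,None,fx=5,fy=5,interpolation=cv2.INTER_CUBIC))
P=cloud(b)
for u,v in [(302,202),(302,206),(272,230),(272,236),(290,238),(320,225),(345,258),(350,265),(335,245),(325,255),(260,215),(360,250)]:
    print(u,v,P[v,u].round(0))
```

```text
302 202 [ 503. -271.   63.]
302 206 [ 503. -271.   52.]
272 230 [ 403. -356.   82.]
272 236 [ 400. -360.   70.]
290 238 [ 441. -355.   45.]
320 225 [ 514. -348.   51.]
345 258 [ 521. -453.   43.]
350 265 [ 531. -458.   24.]
335 245 [ 525. -401.   32.]
325 255 [ 502. -400.   11.]
260 215 [ 418. -202.    1.]
360 250 [ 560. -445.   44.]
```

View pics/c.png

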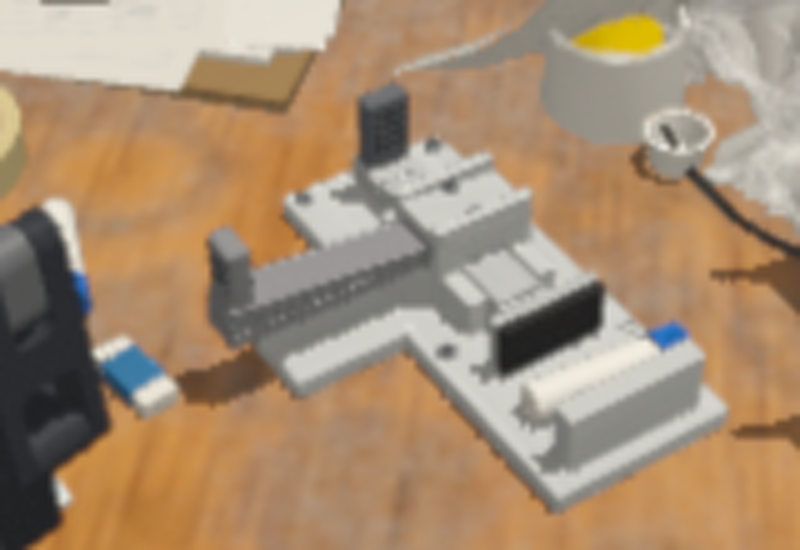

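Run:
```python
from h import *
import pickle
fr=pickle.load(open('f0.pkl','rb'))
for n,f in zip('ab',fr):
    P=cloud(f); X=P[...,:2]; Z=P[...,2]
    def box(name,x0,x1,y0,y1,z0,z1):
        m=(X[...,0]>x0)&(X[...,0]<x1)&(X[...,1]>y0)&(X[...,1]<y1)&(Z>z0)&(Z<z1)
        q=X[m].astype(np.float32)
        if len(q)<5: print(n,name,len(q));return
        (c,s,an)=cv2.minAreaRect(q); print(n,name,len(q),np.round(c,1),np.round(s,1),round(an,1),'z',Z[m].mean().round(1), np.percentile(Z[m],95).round(1))
    box('jawtop',480,600,-480,-420,41,47)
    box('base',430,600,-490,-240,9.5,14.5)
    box('bridge',470,580,-380,-300,54,62)
    box('handle',470,540,-300,-250,38,75)
    box('handletop',470,540,-300,-250,66,75)
    box('tab',380,425,-390,-330,60,95)
    box('tabtop',380,425,-390,-330,78,95)
    box('vial',470,600,-455,-400,24,33)
    m=(X[...,0]>480)&(X[...,0]<540)&(X[...,1]>-300)&(X[...,1]<-240)&(Z>28)&(Z<33); print('bartop',X[m].mean(0) if m.any() else 0)
```

```text
a jawtop 163 [ 535.6 -452.3] [71.9 12.9] 9.7 z 43.1 44.5
a base 1274 [ 497.3 -371. ] [114.6 231.6] 30.0 z 12.1 13.6
a bridge 141 [ 514.9 -332.5] [52.1 37.8] 7.9 z 56.1 58.0
a handle 184 [ 502.9 -268.7] [24.8 14.1] 1.6 z 56.1 70.2
a handletop 43 [ 502.1 -268.2] [21.2 13. ] 8.6 z 69.2 71.0
a tab 171 [ 399.5 -352.6] [12.3 20.9] 18.0 z 74.1 84.3
a tabtop 64 [ 398.8 -352.7] [12.2 19.3] 21.7 z 82.2 84.6
a vial 257 [ 536.2 -427.4] [54.6 79.3] 90.0 z 28.7 32.1
bartop [ 501.08845439 -277.00425118]
b jawtop 146 [ 534.4 -452.4] [67.4 11.8] 9.8 z 43.0 44.7
b base 1219 [ 497.2 -357.2] [133.8 226.3] 10.2 z 12.0 13.7
b bridge 125 [ 514. -331.] [51. 39.] 10.3 z 56.2 58.4
b handle 132 [ 502.8 -266.3] [23.8 14.9] 11.9 z 57.5 70.8
b handletop 37 [ 503.  -265.5] [23. 13.] 15.0 z 69.2 71.2
b tab 102 [ 400.3 -352.6] [11.8 18.7] 13.6 z 75.3 84.6
b tabtop 46 [ 400.4 -352.5] [11.4 18.8] 12.5 z 82.9 85.0
b vial 253 [ 538.7 -427.5] [77.  54.8] 0.5 z 28.6 31.7
bartop [ 503.65258375 -276.4186513 ]
```

```bash
python3 - <<'E'
from h import *
import pickle
fr=pickle.load(open('f0.pkl','rb'))
P=np.concatenate([cloud(f)[f['z_map']>0] for f in fr])
print('cols x 320..640 step 20; rows y')
for y in range(-140,-420,-20):
    print(y,[int(P[(abs(P[:,0]-x)<10)&(abs(P[:,1]-y)<10)][:,2].max(initial=-1)) for x in range(320,641,20)])
E
python3 -m inch '[[0,0,0,0,0,0,1],[0,0,0.039,0,0,-0.5,1],[0,0,0.0396,0,0,0,1]]' 40
```

```text
cols x 320..640 step 20; rows y
-140 [1, 27, 24, 32, 33, 32, 32, 32, 32, 31, 31, 3, 2, 45, 46, 48, 49]
-160 [-1, 26, 25, 3, 33, 32, 32, 12, 31, 32, 31, 2, 2, 2, 2, 2, -1]
-180 [27, 26, 3, 2, 2, 3, 30, 3, 10, 3, 3, 2, 17, 16, 8, 7, 1]
-200 [25, 3, 3, 3, 3, 3, 4, 3, 3, 2, 3, 35, 39, 34, 28, 24, -1]
-220 [-1, 18, 18, 4, 4, 3, 3, 2, 3, 3, 1, 38, 54, 58, 53, 48, 48]
-240 [-1, -1, 20, 3, 2, 3, 3, 2, 12, 12, 13, 16, 62, 77, 87, 89, 89]
-260 [-1, -1, 17, 3, 2, 3, 3, 16, 27, 71, 70, 13, 2, 84, 126, 130, 130]
-280 [-1, 19, 16, 3, 3, 2, 3, 14, 14, 71, 70, -1, 1, 2, 135, 168, 172]
-300 [-1, 1, 3, 3, 3, 2, -1, -1, 31, 31, 55, -1, 2, 3, 3, 195, 213]
-320 [-1, 13, 13, 3, 3, 11, 12, 47, 57, 59, 58, 58, 13, 3, 2, 2, 226]
-340 [-1, 12, 13, 12, 85, 53, 52, 49, 54, 57, 59, 58, 13, 3, 2, 2, 4]
-360 [2, 3, 12, 12, 85, 54, 52, 49, 42, 59, 57, 32, 13, 4, 2, 2, 3]
-380 [7, 3, 3, 3, 3, 12, 3, 3, 16, 32, 41, 42, 42, 4, 3, 2, 3]
-400 [3, 3, 3, 3, 2, 2, 3, 2, 14, 43, 44, 43, 42, 13, 4, 3, 3]
clock: 0.35
eef_pos: [255.5, -571.1, 235.3]
tcp_rot: [3.14, -0.0, 0.169]
contact_force: [0.1, -0.1, 1.3]
opening: 0.599
grasp_force: 0.0
```

```bash
python3 -m inch '[[0,0,0,0.74,-0.73,0,1],[0,0,0,0.74,-0.73,0,1],[0,0,0,0.74,-0.73,0,1],[0,0,0,0.74,-0.73,0,1],[0,0,0,0.74,-0.73,0,1],[0,0,0,0.74,-0.73,0,1],[0,0,0,0.74,-0.73,0,1],[0,0,0,0.74,-0.73,0,1]]' && python3 -m inch '[[0,0,0,0.74,-0.73,0,1],[0,0,0,0.74,-0.73,0,1],[0,0,0,0.74,-0.73,0,1],[0,0,0,0.74,-0.73,0,1],[0,0,0,0.74,-0.73,0,1],[0,0,0,0.74,-0.73,0,1],[0,0,0,0.74,-0.73,0,1],[0,0,0,0,0,0,1]]'
python3 - <<'E'
from h import *
f=cam('wrist');save('w1',f['pixels']);P=cloud(f)
import pickle;pickle.dump(f,open('w1.pkl','wb'));print(r.sense()['eef_pos'],f['cam_to_world'].round(2))
E
```

```text
clock: 1.02
eef_pos: [376.3, -399.9, 233.8]
tcp_rot: [-3.141, 0.0, 0.174]
contact_force: [0.3, -0.8, -0.2]
opening: 0.003
grasp_force: 0.0
clock: 1.68
eef_pos: [483.2, -249.8, 233.8]
tcp_rot: [-3.14, -0.001, 0.176]
contact_force: [-0.7, 0.1, 0.5]
opening: -0.004
grasp_force: 0.0
[ 482.16382122 -251.2630404   233.7591748 ] [[ 1.8000e-01 -9.4000e-01 -3.0000e-01  5.5982e+02]
 [-9.8000e-01 -1.7000e-01 -5.0000e-02 -2.3567e+02]
 [-0.0000e+00  3.0000e-01 -9.5000e-01  3.8702e+02]
 [ 0.0000e+00  0.0000e+00  0.0000e+00  1.0000e+00]]
```

View pics/w1.png

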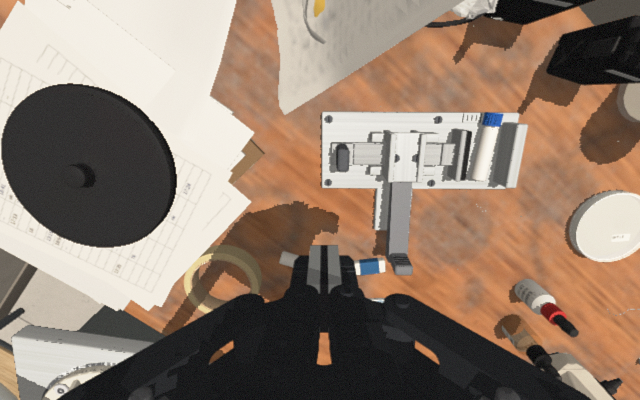

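The wrist view shows the holder at (325–525, 112–190), handle top at (342,157), tab top at (400,263), vial at (487,148) and bridge at (403,155). I'll check the positions from this view's depth.

Run:
```python
from h import *
import pickle
f=pickle.load(open('w1.pkl','rb'));P=cloud(f);X=P[...,:2];Z=P[...,2]
def box(name,x0,x1,y0,y1,z0,z1):
    m=(X[...,0]>x0)&(X[...,0]<x1)&(X[...,1]>y0)&(X[...,1]<y1)&(Z>z0)&(Z<z1)
    (c,s,an)=cv2.minAreaRect(X[m].astype(np.float32)); print(name,m.sum(),np.round(c,1),np.round(s,1),round(an,1),Z[m].mean().round(1))
box('jawtop',480,600,-480,-430,40,47)
box('bridge',470,580,-380,-300,53,62)
box('handletop',470,540,-300,-250,64,75)
box('tabtop',380,425,-390,-330,76,95)
for k in (270,285,300): print(P[k,323].round(0))
# finger closed width near tips
m=(Z>205)&(Z<225)&(abs(X[...,0]-482)<60)&(abs(X[...,1]+251)<60)
print(m.sum(), cv2.minAreaRect(X[m].astype(np.float32)) if m.any() else '')
print(f['cx'],f['cy'],r.sense()['clock'])
```

```text
jawtop 767 [ 535.9 -449.7] [68.7 12.7] 9.7 43.3
bridge 1005 [ 515.2 -330.2] [50.6 37.2] 9.8 56.0
handletop 276 [ 504.3 -264.4] [23.  11.2] 10.9 70.0
tabtop 230 [ 402.2 -349.4] [11.6 19.7] 13.2 82.8
[ 494. -247.  272.]
[ 493. -247.  282.]
[ 487. -248.  282.]
0 
323.69727793821664 199.33199992075913 1.7333
```

```bash
python3 -m inch '[[0,0,0,0.74,-0.68,0,1],[0,0,0,0,0,1,1],[0,0,0,0,0,1,1],[0,0,0,0,0,1,1],[0,0,0,0,0,1,1],[0,0,0,0,0,1,1],[0,0,0,0,0,1,1],[0,0,0,0,0,0.75,1]]' && python3 -m inch '[[0,0,0,0,0,0,1],[0,0,0,0,0,0,1]]'
python3 - <<'E'
from h import *
f=cam('side');save('s2',cv2.resize(f['pixels'][150:290,225:385],None,fx=4,fy=4))
E
```

```text
clock: 2.4
eef_pos: [495.1, -233.5, 63.2]
tcp_rot: [-3.141, 0.002, 0.173]
contact_force: [-1.1, 0.4, -0.7]
opening: 0.001
grasp_force: 0.0
clock: 2.57
eef_pos: [495.5, -233.3, 64.5]
tcp_rot: [-3.14, 0.002, 0.173]
contact_force: [0.6, 0.1, 1.3]
opening: -0.0
grasp_force: 0.0
```

View pics/s2.png

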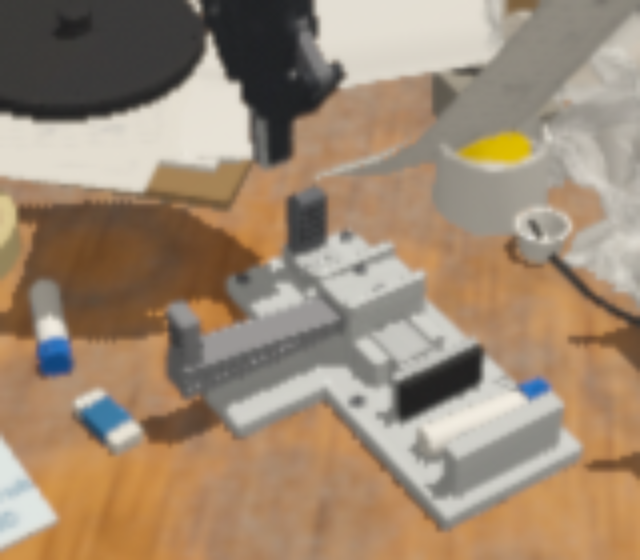

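The fingertips end at (270,160) in the crop, left of and beyond the handle (305,215), and look higher than I expected. I'll measure their depth.

Run:
```python
from h import *
for n in ('side','scene'):
    f=cam(n);P=cloud(f)[f['z_map']>0]
    q=P[(abs(P[:,0]-495)<35)&(P[:,1]>-258)&(P[:,1]<-195)&(P[:,2]>20)&(P[:,2]<110)]
    for z in range(30,110,10):
        s=q[(q[:,2]>=z)&(q[:,2]<z+10)]
        if len(s): print(n,z,len(s),s.min(0).round(0),s.max(0).round(0))
print(r.sense()['eef_pos'])
```

```text
side 70 9 [ 486. -241.   75.] [ 507. -225.   79.]
side 80 29 [ 484. -247.   81.] [ 504. -229.   90.]
side 90 41 [ 484. -250.   90.] [ 505. -231.  100.]
side 100 38 [ 485. -249.  100.] [ 506. -230.  110.]
scene 30 1 [ 492. -258.   30.] [ 492. -258.   30.]
scene 70 16 [ 485. -242.   76.] [ 506. -231.   80.]
scene 80 55 [ 484. -249.   80.] [ 505. -223.   90.]
scene 90 62 [ 484. -250.   90.] [ 505. -222.  100.]
scene 100 64 [ 484. -249.  100.] [ 505. -223.  110.]
[ 497.35456473 -233.69383891   66.5656735 ]
```

Run:
```python
from h import *
f=cam('wrist');save('w2',f['pixels']);P=cloud(f)
print(f['cam_to_world'][:3,3],r.sense()['eef_pos'],r.sense()['qpos'],r.sense()['contact_force'])
for v in range(250,400,10): print(v,P[v,323].round(0),end=' ')
```

```text
[ 573.82672628 -219.39686404  219.8342689 ] [ 497.42663041 -233.60800238   66.63236032] [-4.41751012e-01  4.34941362e-01  1.91829583e+00 -8.54979563e-05
  7.85905404e-01  9.55421859e-01] [-0.35356295  0.27284367  1.19239411]
250 [ 508. -231.   87.] 260 [ 508. -231.   96.] 270 [ 508. -231.  105.] 280 [ 508. -231.  112.] 290 [ 506. -231.  115.] 300 [ 500. -232.  114.] 310 [ 497. -233.  115.] 320 [ 492. -234.  115.] 330 [ 488. -234.  115.] 340 [ 385. -252.    2.] 350 [ 375. -254.    1.] 360 [ 364. -256.    1.] 370 [ 507. -231.  153.] 380 [ 508. -231.  157.] 390 [ 508. -231.  160.]
```

View pics/w2.png

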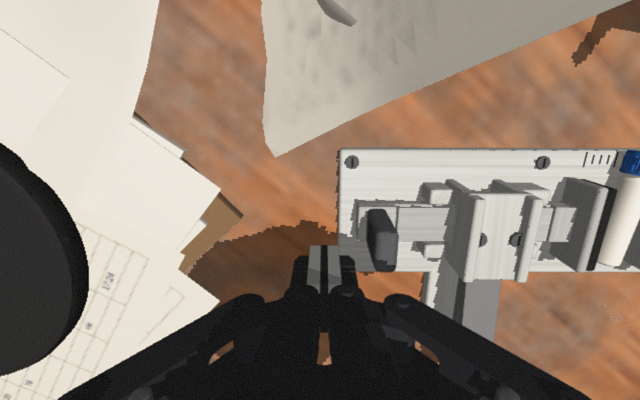

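The shut fingertips (wrist view (323,245), side view) stand at z≈75, above the handle top, although the text predicts about 44. Below them there is only desk beyond the bar's end, so I'll go down 20 mm and measure again.

```bash
python3 -m inch '[[0,0,0,0,0,0.4,1],[0,0,0,0,0,0.4,1],[0,0,0,0,0,0,1],[0,0,0,0,0,0,1]]'
python3 - <<'E'
from h import *
for n in ('side','scene'):
    f=cam(n);P=cloud(f)[f['z_map']>0]
    q=P[(abs(P[:,0]-495)<35)&(P[:,1]>-258)&(P[:,1]<-195)&(P[:,2]>20)&(P[:,2]<110)]
    for z in range(20,90,10):
        s=q[(q[:,2]>=z)&(q[:,2]<z+10)]
        if len(s): print(n,z,len(s),s.min(0).round(0),s.max(0).round(0))
print(r.sense()['eef_pos'],r.sense()['contact_force'])
E
```

```text
clock: 3.1
eef_pos: [495.9, -232.5, 44.3]
tcp_rot: [-3.141, 0.001, 0.174]
contact_force: [0.8, -0.8, 0.2]
opening: -0.003
grasp_force: 0.0
side 20 1 [ 490. -257.   27.] [ 490. -257.   27.]
side 30 1 [ 492. -258.   30.] [ 492. -258.   30.]
side 50 10 [ 484. -240.   54.] [ 503. -230.   59.]
side 60 32 [ 484. -245.   60.] [ 505. -229.   69.]
side 70 39 [ 484. -248.   70.] [ 505. -230.   80.]
side 80 32 [ 484. -248.   81.] [ 504. -231.   89.]
scene 20 3 [ 492. -258.   21.] [ 495. -256.   29.]
scene 50 21 [ 485. -242.   55.] [ 506. -229.   60.]
scene 60 53 [ 483. -247.   60.] [ 504. -226.   70.]
scene 70 65 [ 483. -249.   70.] [ 505. -227.   80.]
scene 80 63 [ 483. -249.   80.] [ 506. -221.   90.]
[ 496.45534307 -232.81615588   44.94718344] [ 0.97124113 -0.11515847  0.04195343]
```

```bash
python3 -m inch '[[0,0,0,0,0,0.25,1],[0,0,0,0,0.2,0,1],[0,0,0,0,0.12,0,1],[0,0,0,0,0,0,1]]' && python3 -m inch '[[0,0,0,0,0.04,0,1],[0,0,0,0,0.04,0,1],[0,0,0,0,0.04,0,1],[0,0,0,0,0.04,0,1],[0,0,0,0,0.04,0,1],[0,0,0,0,0.04,0,1],[0,0,0,0,0.04,0,1]]'
```

```text
clock: 3.53
eef_pos: [498.3, -241.6, 38.9]
tcp_rot: [3.141, -0.0, 0.174]
contact_force: [0.1, 0.4, 1.1]
opening: 0.002
grasp_force: 0.0
clock: 4.12
eef_pos: [499.1, -247.4, 38.9]
tcp_rot: [-3.141, 0.0, 0.174]
contact_force: [-0.1, 3.4, 0.4]
opening: 0.002
grasp_force: 1.6
```

```bash
python3 -m inch '[[0,0,0,0,0.05,0,1],[0,0,0,0,0.05,0,1],[0,0,0,0,0.05,0,1],[0,0,0,0,0.05,0,1],[0,0,0,0,0.05,0,1],[0,0,0,0,0.05,0,1],[0,0,0,0,0.05,0,1],[0,0,0,0,0.05,0,1]]' && python3 -m inch '[[0,0,0,0,0.04,0,1],[0,0,0,0,0.04,0,1],[0,0,0,0,0.04,0,1],[0,0,0,0,0.04,0,1],[0,0,0,0,0.04,0,1]]'
```

```text
clock: 4.78
eef_pos: [500.9, -257.6, 38.9]
tcp_rot: [-3.142, 0.0, 0.174]
contact_force: [-1.3, 4.0, 2.9]
opening: -0.001
grasp_force: 1.6
clock: 5.2
eef_pos: [501.7, -262.5, 38.9]
tcp_rot: [-3.142, 0.0, 0.174]
contact_force: [-0.8, 3.4, 3.0]
opening: -0.002
grasp_force: 1.7
```

```bash
python3 -m inch '[[0,0,0,0,0.03,0,1],[0,0,0,0,0.03,0,1],[0,0,0,0,0.03,0,1],[0,0,0,0,0.03,0,1],[0,0,0,0,0.03,0,1]]' && python3 -m inch '[[0,0,0,0,0.03,0,1],[0,0,0,0,0.03,0,1],[0,0,0,0,0.03,0,1],[0,0,0,0,0.03,0,1]]'
```

```text
clock: 5.62
eef_pos: [502.3, -266.1, 38.9]
tcp_rot: [-3.141, 0.0, 0.174]
contact_force: [-0.5, 3.4, 2.6]
opening: 0.003
grasp_force: 1.8
clock: 5.95
eef_pos: [502.9, -269.1, 38.9]
tcp_rot: [-3.142, 0.0, 0.174]
contact_force: [-0.7, 3.0, 3.9]
opening: 0.001
grasp_force: 1.8
```

```bash
for i in 1; do python3 -m inch '[[0,0,0,0,0.02,0,1],[0,0,0,0,0.02,0,1],[0,0,0,0,0,0,1]]'; python3 -m inch '[[0,0,0,0,0.02,0,1],[0,0,0,0,0.02,0,1],[0,0,0,0,0,0,1]]'; done
```

```text
clock: 6.2
eef_pos: [503.1, -270.2, 38.9]
tcp_rot: [3.142, 0.0, 0.174]
contact_force: [-1.5, 2.0, 2.7]
opening: 0.0
grasp_force: 1.4
clock: 6.45
eef_pos: [503.2, -271.1, 38.9]
tcp_rot: [3.142, 0.0, 0.174]
contact_force: [-1.1, 3.0, 2.2]
opening: 0.0
grasp_force: 1.5
```

```bash
python3 -m inch '[[0,0,0,0,0.02,0,1],[0,0,0,0,0,0,1]]';  python3 -m inch '[[0,0,0,0,0.02,0,1],[0,0,0,0,0,0,1]]'
```

```text
clock: 6.62
eef_pos: [503.3, -271.6, 38.9]
tcp_rot: [-3.142, 0.0, 0.174]
contact_force: [-0.7, 3.8, 2.6]
opening: -0.001
grasp_force: 1.6
clock: 6.78
eef_pos: [503.4, -272.1, 38.9]
tcp_rot: [3.142, 0.0, 0.174]
contact_force: [-1.7, 2.2, 2.1]
opening: -0.002
grasp_force: 1.6
```

```bash
python3 -m inch '[[0,0,0,0,0.02,0,1],[0,0,0,0,0.02,0,1],[0,0,0,0,0,0,1]]';  python3 -m inch '[[0,0,0,0,0.02,0,1],[0,0,0,0,0.02,0,1],[0,0,0,0,0,0,1]]'
```

```text
clock: 7.03
eef_pos: [503.5, -272.7, 38.8]
tcp_rot: [-3.141, 0.0, 0.174]
contact_force: [0.0, 4.4, 3.7]
opening: 0.001
grasp_force: 2.6
clock: 7.28
eef_pos: [503.5, -273.3, 38.9]
tcp_rot: [-3.14, 0.0, 0.174]
contact_force: [-1.8, 7.1, 5.1]
opening: -0.005
grasp_force: 4.0
```

```bash
python3 -m inch '[[0,0,0,0,0.02,0,1],[0,0,0,0,0,0,1],[0,0,0,0,0,0,1]]';  python3 -m inch '[[0,0,0,0,0.02,0,1],[0,0,0,0,0,0,1],[0,0,0,0,0,0,1]]'
```

```text
clock: 7.53
eef_pos: [503.6, -273.5, 38.8]
tcp_rot: [-3.14, 0.001, 0.174]
contact_force: [-0.3, 9.1, 5.0]
opening: -0.001
grasp_force: 4.6
clock: 7.78
eef_pos: [503.6, -273.7, 38.8]
tcp_rot: [-3.139, 0.001, 0.174]
contact_force: [-0.5, 10.3, 5.9]
opening: -0.0
grasp_force: 5.3
```

```bash
python3 -m inch '[[0,0,0,0,-0.04,0,1],[0,0,0,0,-0.08,0,1],[0,0,0,0,-0.4,0,1],[0,0,0,0,-0.4,-0.8,1],[0,0,0,0,0,-1,1],[0,0,0,0,0,-1,1],[0,0,0,0,0,-1,1],[0,0,0,0,0,-1,1]]'
python3 - <<'E'
from h import *
f=cam('side');save('s3',cv2.resize(f['pixels'][170:290,225:385],None,fx=5,fy=5,interpolation=cv2.INTER_CUBIC))
E
```

```text
clock: 8.45
eef_pos: [500.0, -252.2, 160.1]
tcp_rot: [3.141, -0.001, 0.174]
contact_force: [-0.1, -0.7, 0.1]
opening: -0.0
grasp_force: 0.0
```

View pics/s3.png

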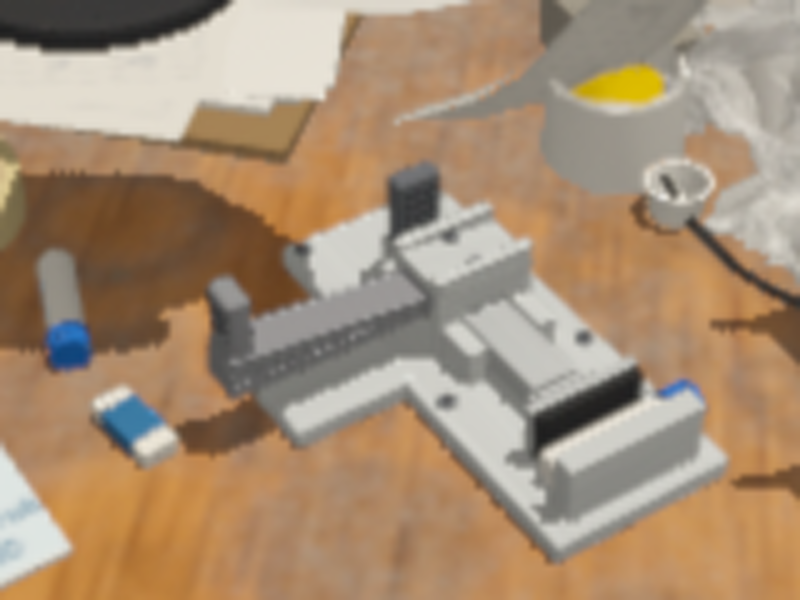

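The vial is clamped square: the black rubber face at (585,410) sits against the vial and fixed jaw with no gap, and the handle is at (414,195). The tab at (230,310) is the next target.

```bash
python3 -m inch '[[0,0,0,-0.71,0.403,0,1],[0,0,0,-0.71,0.403,0,1],[0,0,0,-0.71,0.403,0,1],[0,0,0,-0.71,0.403,0,1],[0,0,0,-0.71,0.403,0,1],[0,0,0,-0.71,0.403,0,1],[0,0,0,-0.71,0.403,0,1],[0,0,0,-0.71,0.403,0,1]]' && python3 -m inch '[[0,0,0,0,0,0,1],[0,0,0,0,0,1,1],[0,0,0,0,0,1,1],[0,0,0,0,0,0.5,1],[0,0,0,0,0,0,1]]'
python3 - <<'E'
from h import *
for n in ('side','scene'):
    f=cam(n);P=cloud(f)[f['z_map']>0]
    q=P[(abs(P[:,0]-385)<35)&(abs(P[:,1]+354)<35)&(P[:,2]>60)&(P[:,2]<125)]
    for z in range(60,120,10):
        s=q[(q[:,2]>=z)&(q[:,2]<z+10)]
        if len(s): print(n,z,len(s),s.min(0).round(0),s.max(0).round(0))
print(r.sense()['eef_pos'],r.sense()['contact_force'])
E
```

```text
clock: 9.17
eef_pos: [373.4, -356.9, 158.8]
tcp_rot: [3.141, -0.0, 0.174]
contact_force: [0.8, -0.4, -0.4]
opening: -0.002
grasp_force: 0.0
clock: 9.58
eef_pos: [373.0, -354.7, 93.8]
tcp_rot: [-3.138, 0.002, 0.174]
contact_force: [1.1, 0.5, 0.2]
opening: -0.0
grasp_force: 0.0
side 60 29 [ 394. -362.   61.] [ 407. -344.   70.]
side 70 30 [ 394. -362.   70.] [ 408. -345.   80.]
side 80 41 [ 394. -362.   80.] [ 407. -343.   87.]
side 100 13 [ 361. -363.  103.] [ 383. -355.  109.]
side 110 45 [ 361. -370.  111.] [ 382. -350.  120.]
scene 60 56 [ 393. -362.   60.] [ 407. -340.   70.]
scene 70 61 [ 394. -363.   70.] [ 407. -343.   80.]
scene 80 53 [ 393. -362.   80.] [ 407. -343.   85.]
scene 100 26 [ 361. -364.  105.] [ 383. -353.  110.]
scene 110 77 [ 361. -371.  111.] [ 381. -344.  120.]
[ 374.36010155 -355.9852631    96.31502225] [ 0.28885255 -0.39318605  0.58526938]
```

```bash
python3 -m inch '[[0,0,0,0,0,0.8,1],[0,0,0,0,0,0.85,1],[0,0,0,0,0,0,1],[0,0,0,0.15,0,0,1],[0,0,0,0.1,0,0,1],[0,0,0,0,0,0,1]]' && python3 -m inch '[[0,0,0,0.04,0,0,1],[0,0,0,0.04,0,0,1],[0,0,0,0.04,0,0,1],[0,0,0,0.04,0,0,1],[0,0,0,0.04,0,0,1],[0,0,0,0.04,0,0,1],[0,0,0,0.04,0,0,1],[0,0,0,0,0,0,1]]'
```

```text
clock: 10.18
eef_pos: [381.8, -356.1, 56.7]
tcp_rot: [3.139, -0.002, 0.174]
contact_force: [0.3, 0.0, 0.6]
opening: 0.001
grasp_force: 0.0
clock: 10.85
eef_pos: [387.1, -354.0, 55.1]
tcp_rot: [-3.142, 0.0, 0.174]
contact_force: [-0.2, 0.3, -0.5]
opening: -0.0
grasp_force: 0.3
```

```bash
python3 -m inch '[[0,0,0,0.04,0,0,1],[0,0,0,0.04,0,0,1],[0,0,0,0.04,0,0,1],[0,0,0,0.04,0,0,1],[0,0,0,0.04,0,0,1],[0,0,0,0.04,0,0,1]]' && python3 -m inch '[[0,0,0,0.03,0,0,1],[0,0,0,0.03,0,0,1],[0,0,0,0.02,0,0,1],[0,0,0,0,0,0,1]]'
```

```text
clock: 11.35
eef_pos: [392.9, -352.7, 55.0]
tcp_rot: [-3.141, 0.0, 0.174]
contact_force: [-2.1, -0.4, -1.2]
opening: -0.0
grasp_force: 0.9
clock: 11.68
eef_pos: [395.1, -352.5, 55.1]
tcp_rot: [-3.141, -0.0, 0.174]
contact_force: [-1.7, 0.1, -0.8]
opening: -0.0
grasp_force: 0.6
```

```bash
cat > ok.py <<'E'
import sys
from rig import r
s=r.sense();f=s['contact_force'];F=-(f[0]*.985+f[1]*.173);print('push %.1f x %.1f'%(F,s['eef_pos'][0]))
sys.exit(F>float(sys.argv[1]) or s['grasp_force']>2)
E
m="python3 -m inch"
python3 -m inch '[[0,0,0,0.04,0,0,1],[0,0,0,0.04,0,0,1]]' >/dev/null && python3 ok.py 4 && python3 -m inch '[[0,0,0,0.04,0,0,1],[0,0,0,0.04,0,0,1]]' >/dev/null && python3 ok.py 4 && python3 -m inch '[[0,0,0,0.04,0,0,1],[0,0,0,0.04,0,0,1]]' >/dev/null && python3 ok.py 4 && python3 -m inch '[[0,0,0,0.04,0,0,1],[0,0,0,0.04,0,0,1]]' >/dev/null && python3 ok.py 4 && python3 -m inch '[[0,0,0,0.04,0,0,1],[0,0,0,0.04,0,0,1]]' && python3 ok.py 4
```

```text
push 3.2 x 396.9
push 3.1 x 399.0
push 1.6 x 401.0
push 1.1 x 403.0
clock: 12.52
eef_pos: [404.9, -350.9, 55.1]
tcp_rot: [3.142, 0.0, 0.174]
contact_force: [-1.9, -0.7, -1.2]
opening: 0.002
grasp_force: 0.9
push 2.0 x 404.9
```

```bash
python3 -m inch '[[0,0,0,0.04,0,0,1],[0,0,0,0.04,0,0,1]]' >/dev/null && python3 ok.py 4 && python3 -m inch '[[0,0,0,0.04,0,0,1],[0,0,0,0.04,0,0,1]]' >/dev/null && python3 ok.py 4 && python3 -m inch '[[0,0,0,0.04,0,0,1],[0,0,0,0.04,0,0,1]]' >/dev/null && python3 ok.py 4 && python3 -m inch '[[0,0,0,0.04,0,0,1],[0,0,0,0.04,0,0,1]]' >/dev/null && python3 ok.py 4 && python3 -m inch '[[0,0,0,0.04,0,0,1],[0,0,0,0.04,0,0,1]]' >/dev/null && python3 ok.py 4 &&  python3 -m inch '[[0,0,0,0.04,0,0,1],[0,0,0,0.04,0,0,1]]' >/dev/null && python3 ok.py 4 && python3 -m inch '[[0,0,0,0.04,0,0,1],[0,0,0,0.04,0,0,1]]' && python3 ok.py 4
```

```text
push 2.0 x 406.9
push 1.3 x 408.9
push 1.5 x 410.8
push 1.5 x 412.8
push 1.9 x 414.8
push 1.8 x 416.7
clock: 13.68
eef_pos: [418.5, -348.5, 55.1]
tcp_rot: [-3.141, 0.0, 0.174]
contact_force: [-3.7, -1.6, -2.1]
opening: 0.001
grasp_force: 2.0
push 3.9 x 418.5
```

Rising now, so I'll take half-millimetre steps with a settling row.

```bash
python3 -m inch '[[0,0,0,0,0,0,1],[0,0,0,0,0,0,1]]'; python3 -m inch '[[0,0,0,0.02,0,0,1],[0,0,0,0,0,0,1],[0,0,0,0,0,0,1]]'; python3 -m inch '[[0,0,0,0.02,0,0,1],[0,0,0,0,0,0,1],[0,0,0,0,0,0,1]]'
```

```text
clock: 13.85
eef_pos: [418.6, -348.5, 55.1]
tcp_rot: [-3.142, 0.0, 0.174]
contact_force: [-1.9, -0.8, -2.2]
opening: 0.003
grasp_force: 1.1
clock: 14.1
eef_pos: [418.9, -348.4, 55.1]
tcp_rot: [-3.141, 0.0, 0.174]
contact_force: [-3.7, -0.0, -2.4]
opening: -0.001
grasp_force: 2.0
clock: 14.35
eef_pos: [419.3, -348.3, 55.0]
tcp_rot: [-3.141, 0.0, 0.174]
contact_force: [-4.5, -2.3, -2.3]
opening: 0.001
grasp_force: 2.5
```

```bash
python3 -m inch '[[0,0,0,0.02,0,0,1],[0,0,0,0,0,0,1],[0,0,0,0,0,0,1]]'; python3 -m inch '[[0,0,0,0.02,0,0,1],[0,0,0,0,0,0,1],[0,0,0,0,0,0,1]]'; python3 -m inch '[[0,0,0,0.02,0,0,1],[0,0,0,0,0,0,1],[0,0,0,0,0,0,1]]'
```

```text
clock: 14.6
eef_pos: [419.7, -348.2, 55.0]
tcp_rot: [-3.141, 0.001, 0.174]
contact_force: [-4.6, -2.1, -2.2]
opening: -0.0
grasp_force: 2.7
clock: 14.85
eef_pos: [420.1, -348.2, 55.0]
tcp_rot: [-3.141, 0.001, 0.174]
contact_force: [-6.0, -3.1, -2.0]
opening: 0.001
grasp_force: 3.0
clock: 15.1
eef_pos: [420.4, -348.1, 55.0]
tcp_rot: [-3.141, 0.001, 0.174]
contact_force: [-7.0, -3.4, -2.1]
opening: -0.0
grasp_force: 3.4
```

```bash
python3 -m inch '[[0,0,0,0.03,0,0,1],[0,0,0,0,0,0,1],[0,0,0,0,0,0,1]]'; python3 -m inch '[[0,0,0,0.03,0,0,1],[0,0,0,0,0,0,1],[0,0,0,0,0,0,1]]'
```

```text
clock: 15.35
eef_pos: [420.9, -348.0, 54.9]
tcp_rot: [-3.141, 0.001, 0.174]
contact_force: [-7.0, -3.3, -2.4]
opening: -0.002
grasp_force: 3.8
clock: 15.6
eef_pos: [421.5, -347.8, 54.8]
tcp_rot: [-3.141, 0.002, 0.174]
contact_force: [-8.5, -3.6, -2.2]
opening: 0.002
grasp_force: 4.3
```

```bash
python3 -m inch '[[0,0,0,0.03,0,0,1],[0,0,0,0,0,0,1],[0,0,0,0,0,0,1]]'; python3 ok.py 14;python3 -m inch '[[0,0,0,0.02,0,0,1],[0,0,0,0,0,0,1],[0,0,0,0,0,0,1]]'; python3 ok.py 14
```

```text
clock: 15.85
eef_pos: [422.0, -347.8, 54.8]
tcp_rot: [-3.141, 0.002, 0.174]
contact_force: [-8.4, -5.1, -3.2]
opening: -0.002
grasp_force: 4.8
push 9.1 x 422.0
clock: 16.1
eef_pos: [422.3, -347.7, 54.8]
tcp_rot: [-3.141, 0.003, 0.174]
contact_force: [-9.9, -4.9, -2.2]
opening: 0.001
grasp_force: 5.3
push 10.6 x 422.3
```

```bash
python3 -m inch '[[0,0,0,0.03,0,0,1],[0,0,0,0,0,0,1],[0,0,0,0,0,0,1]]'; python3 ok.py 14;python3 -m inch '[[0,0,0,0.03,0,0,1],[0,0,0,0,0,0,1],[0,0,0,0,0,0,1]]'; python3 ok.py 14
```

```text
clock: 16.35
eef_pos: [422.8, -347.6, 54.7]
tcp_rot: [-3.141, 0.003, 0.174]
contact_force: [-10.8, -5.6, -2.4]
opening: -0.0
grasp_force: 5.8
push 11.6 x 422.8
clock: 16.6
eef_pos: [423.3, -347.5, 54.7]
tcp_rot: [-3.141, 0.003, 0.174]
contact_force: [-10.7, -6.6, -1.8]
opening: 0.003
grasp_force: 6.3
push 11.7 x 423.3
```

```bash
python3 -m inch '[[0,0,0,0.02,0,0,1],[0,0,0,0,0,0,1],[0,0,0,0,0,0,1]]'; python3 ok.py 14
```

```text
clock: 16.85
eef_pos: [423.6, -347.4, 54.6]
tcp_rot: [-3.141, 0.004, 0.175]
contact_force: [-12.9, -6.9, -1.1]
opening: -0.0
grasp_force: 6.8
push 13.9 x 423.6
```

```bash
python3 -m inch '[[0,0,0,0.02,0,0,1],[0,0,0,0,0,0,1],[0,0,0,0,0,0,1]]'; python3 ok.py 14; python3 -m inch '[[0,0,0,0.02,0,0,1],[0,0,0,0,0,0,1],[0,0,0,0,0,0,1]]'; python3 ok.py 14
```

```text
clock: 17.1
eef_pos: [423.9, -347.4, 54.6]
tcp_rot: [-3.141, 0.004, 0.175]
contact_force: [-14.4, -6.6, -1.0]
opening: 0.001
grasp_force: 7.2
push 15.4 x 423.9
clock: 17.35
eef_pos: [424.2, -347.3, 54.6]
tcp_rot: [-3.141, 0.004, 0.175]
contact_force: [-12.9, -7.3, -1.0]
opening: -0.001
grasp_force: 7.6
push 13.9 x 424.2True
```

```bash
python3 -m inch '[[0,0,0,0,0,0,1]]'; python3 ok.py 14; python3 -m inch '[[0,0,0,0,0,0,1]]'>/dev/null; python3 ok.py 14;python3 -m inch '[[0,0,0,0,0,0,1]]'>/dev/null; python3 ok.py 14
```

```text
clock: 17.43
eef_pos: [424.3, -347.3, 54.6]
tcp_rot: [-3.141, 0.004, 0.175]
contact_force: [-15.0, -8.0, -1.0]
opening: -0.004
grasp_force: 7.6
push 16.1 x 424.3
push 15.7 x 424.2
push 14.6 x 424.3True
True
True
```

Steady at about 15 N. I'll back off and check.

```bash
python3 -m inch '[[0,0,0,-0.06,0,0,1],[0,0,0,-0.1,0,0,1],[0,0,0,-0.5,0,0,1],[0,0,0,-0.5,0,-0.5,1],[0,0,0,0,0,-1,1],[0,0,0,0,0,-1,1],[0,0,0,-0.5,0,-1,1],[0,0,0,-0.5,0,0,1]]'
python3 - <<'E'
from h import *
f=cam('side');save('s4',cv2.resize(f['pixels'][170:290,225:385],None,fx=5,fy=5,interpolation=cv2.INTER_CUBIC))
for n in('side','scene'):
    P=cloud(cam(n));P=P.reshape(-1,3)
    for nm,x0,x1,y0,y1,z0,z1 in (('handle',480,540,-310,-260,65,75),('tab',390,470,-370,-310,68,95)):
        q=P[(P[:,0]>x0)&(P[:,0]<x1)&(P[:,1]>y0)&(P[:,1]<y1)&(P[:,2]>z0)&(P[:,2]<z1)]
        print(n,nm,cv2.minAreaRect(q[:,:2].astype(np.float32)),q[:,2].max().round(1))
E
```

```text
clock: 18.27
eef_pos: [375.6, -358.6, 147.3]
tcp_rot: [3.135, -0.005, 0.175]
contact_force: [0.6, -1.1, 0.7]
opening: -0.002
grasp_force: 0.0
side handle ((507.23797607421875, -292.2694396972656), (21.92554473876953, 12.975459098815918), 14.027132034301758) 73.1
side tab ((439.5376281738281, -345.000244140625), (12.94350814819336, 18.70171546936035), 21.42293357849121) 80.7
scene handle ((507.17144775390625, -294.04278564453125), (22.73411750793457, 11.739376068115234), 7.091920375823975) 70.7
scene tab ((439.5657958984375, -345.3394470214844), (12.481864929199219, 21.38084602355957), 13.406901359558105) 81.3
```

View pics/s4.png

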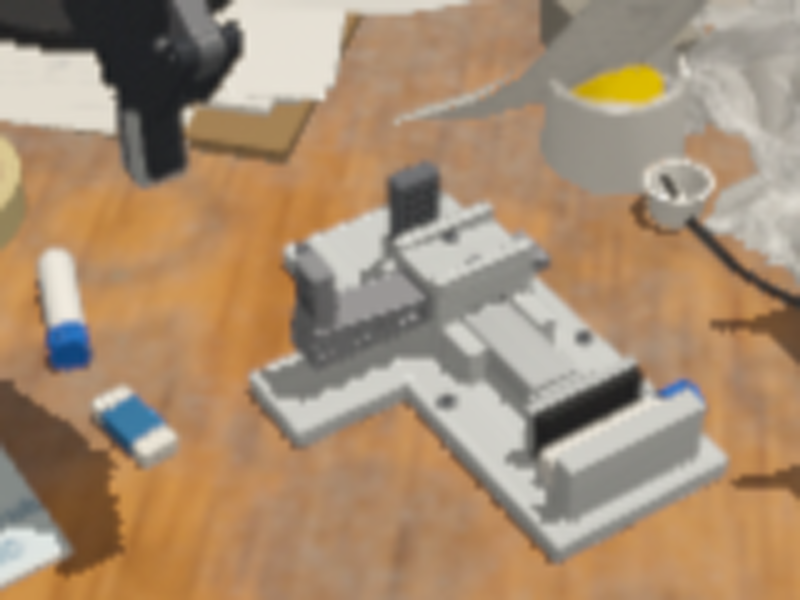

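The wedge tab now stands at (315,285), pushed well under the bridge. The handle is unchanged at (414,195), the vial is still squeezed, and the gripper is clear.

```bash
python3 -c "
from rig import r
print(r.sign_off())"
```

```text
the job is handed in; nothing more can be done
None
```

The job is handed in: the vial is clamped square with a push of about 10.5 N, the wedge is jammed at about 15 N, the gripper is clear, and it took about 18 s; the sign-off returned no verdict.

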